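# Take the grinding wheel off the bench grinder's upright spindle

### The job

Take the grinding wheel off the upright spindle of the bench grinder and stand it flat on the floor of the wooden tray, hub up. A cross key in the spindle holds the hub down: keep the hub under a light upward pull and turn it gently anticlockwise (seen from above) until you feel the key drop into the keyways, stop turning at once, and slide the wheel straight up off the open end, never straining the spindle by pull or twist with more than about 2 kg. Set the wheel down gently, without dropping it, and leave the other things on the bench where they are.

Things in the scene. Friction and masses are not known exactly. Their poses are not given: they have to be found in the camera images.
- wheel: Grinding wheel, about 0.35 kg (varies by a third): grey abrasive disc, diameter 72, height 0 to 14 mm, fixed on a steel hub 40 x 40 mm square in plan, height 0 to 46 mm; grip two opposite sides of the hub above the disc. Origin: centre of the underside; z up the bore, x and y square to the hub's sides.
- hub_top (a point): Centre of the hub's top face, 46 mm above the wheel's underside, axes as the wheel's. The bore is eight-sided, 17 mm across, right through; in its +x and -x sides are keyways, full height, 9 mm wide (y) and reaching 15.5 mm from the axis.
- grinder: Bench grinder, fixed: green housing 150 x 150 mm, top at 70 mm, and a boss (diameter 44) up to 75 mm on which the wheel rests. Origin: centre of the underside, z up, on the spindle's axis. The upright spindle, diameter 15 mm, is held below and open above; its top is at 137 mm.
- key_mid (a point): On the spindle's axis, at the underside of its cross key, 124 mm above the grinder's origin, 3 mm above the hub's top (axes: the grinder's, not the key's). Key: 25 x 5 mm, 5 high. Seen from above it starts 20 to 83 degrees anticlockwise of the wheel's x axis (not measured); the spindle is locked against turning (slips only at 3 N m).
- spindle_top (a point): Top of the spindle, 137 mm above the grinder's origin. Spindle and key are sprung: pulled up they begin to rise at about 4.5 N, then give 1 mm per 1.3 N, for 12 mm, up to a hard stop. When the key meets the keyways it springs back down into the hub and the pull vanishes but for the wheel's weight.
- tray: Open wooden tray, fixed, 160 (x) x 150 (y) mm outside, walls 6 mm thick, 26 mm high; its floor is 6 mm above the origin. Origin: centre of the underside, z up. Empty.
- jar: Bystander: closed amber glass jar, diameter 56 mm, 75 mm high. Origin: centre of the underside.
- screwdriver: Bystander: screwdriver lying flat on the bench, about 0.2 m long. Origin: on the bench, under its axis near mid-length; x towards the tip.
- bench_block: Bystander: dark steel bench block 70 x 70 x 30 mm. Origin: centre of the underside.
There are look-alikes about, which are no part of the job. What is shaped like the wheel but green or yellow is not meant.

How it is judged:
On the way:
1. the wheel is slid up off the spindle's open end (z of wheel in the frame of grinder above 0.139 m), for 0.1 s.
At the end, for the whole second after the job is handed in: The wheel rests flat on the tray's floor inside its walls (underside within 4 mm of the floor, axis within 5 degrees of vertical, hub up), released and at rest (z of wheel in the frame of tray between 0.002 and 0.01 m and x of wheel in the frame of tray between -0.045 and 0.045 m and y of wheel in the frame of tray between -0.04 and 0.04 m and angle between wheel's own z axis and vertical below 0.08 rad and linear speed of wheel below 0.02 m/s); the robot touches nothing.
It fails at once if the spindle is strained: the wheel, lifted off its boss, bears on the grinder with more than 21 N (contact force between wheel and grinder above 21 N and z of wheel in the frame of grinder above 0.0765 m).
It fails at once if the wheel is dropped: it falls faster than 0.6 m/s with the fingers off it (linear speed of wheel above 0.6 m/s and contact force between the fingers and wheel below 0.1 N).
It fails at once if the jar is pushed more than 30 mm (distance of jar from where it was at the start of the episode above 0.03 m).
It fails at once if the screwdriver is pushed more than 30 mm (distance of screwdriver from where it was at the start of the episode above 0.03 m).
It fails at once if the bench block is pushed more than 30 mm (distance of bench_block from where it was at the start of the episode above 0.03 m).
It also fails if it takes over 64 s, if anything falls off the work surface, if the arm or the gripper's body presses on something with over 40 N, if the wrist force passes 120 N, or if a joint passes its speed limit or range.

### The arm

A 7-joint arm with a two-finger parallel gripper is mounted at the origin on the work surface. World frame = base frame: x ahead of the robot, y to its left, z up, the work surface at z = 0. Lengths are in m, angles in rad, forces in N, time in s.
With the tool pointing down it reaches from about 0.425 to 0.875 m from the base axis. Payload 4.7 kg.
Tool frame: the origin (TCP) lies at the very end of the fingers, on their centre line; the grasp point (between the pads) lies 19 mm behind it; z points along the fingers, y is the line along which they close (so a half turn about z gives the same grasp; the last joint's range is limited). The gripper opens to 87 mm and grips with 3 to 60 N. Pads are 19 mm wide; open, the fingers measure 117 mm over their backs; the gripper's body (75 mm by 190 mm) begins 51 mm behind the grasp point.
Start: joints at [1.12, 0.321, -0.07, 1.45, 0.023, 1.371, -0.057], TCP at [0.291, -0.581, 0.223] pointing down, gripper open.
Joint ranges: [-2.86, 2.86], [-0.3, 2.09], [-1.38, 1.24], [0.06, 2.45], [-1.56, 4.7], [0.09, 2.05], [-2.69, 2.69]. Speed limits (rad/s): [2.57, 2.57, 3.14, 3.14, 3.14, 3.14, 3.14].

### API

Orientations are given as a rotation vector (axis times angle).
In Python, from bench import ctrl, get_image, job gives the robot as it stands.
- The arm moves only by the shell command python3 -m crank 'ROWS' [FORCE]. ROWS is JSON, a list that holds one entry, the list of rows, each a list of 5 numbers: the shift along the tool's x, y, z in mm, then the turn about the tool's z in rad, then the closure, from -1 (fully open) to 1 (shut), so that 0 is half open. A call has 1 to 10 rows; each row shifts and turns the commanded pose from where the row before left it, along the tool's axes as they then stand; what a row does not reach is not made up. A row lasts 1/12 s, in which the tool goes at most 41.7 mm and 7.16 degrees, less where a joint would pass 70% of its speed; a pose out of reach is approached as far as the arm can. A call with a gripper value outside its range is refused whole. The fingers move at their own pace and stop on an object; FORCE is the grip in N (left out, the last holds). Time passes only in rows, so rows that do not move let the fingers close. It gives the time, the measured TCP pose, the force, the opening and the grip force at its end, in the units of the state.
- ctrl.get_state(): the state, without advancing time (a new reading comes with each control period).
- get_image(name): name is "side" or "top"; returns a dict with "pixels" (384x512x3 uint8, red, green, blue), "fx", "fy", "cx", "cy" (pixels), "T" (4x4, takes a point from camera to world coordinates). Camera axes: x right, y down, z forward; pixel columns grow to the right and rows downward; lengths in m; the calibration is good to about 2 mm. A picture is of the moment at which its call begins. There is no depth.
- job.close_job(): hands the job in; it is judged then, once.
The state is a dict: "time": time; "joint_positions": joint angles; "qd": joint speeds; "joint_torque": joint torques, N m; "position": TCP position; "tool_rot": TCP orientation; "ft_force": force on the tool from outside, world axes, zero at the start; "torque": the same for the moment, N m; "grip_width": opening from 0.0 (shut) to 1.0 (fully open); "grip_force": force on a finger pad.
Only numpy, scipy, OpenCV 4.12 (cv2) and the standard library are available. Lean on these libraries where they do the work, as an engineer would, in place of code of your own. Each camera call takes 0.05 s, during which the arm holds its last target. There are 200 camera calls.

## Working session

There is one attempt and no reset: what is moved stays moved. The work goes in short steps, Python scripts to look and compute and a shell command to move; the robot and the scene stay as the last step left them, time stands still between calls to the robot, and variables do not carry over. Pictures are saved under pics/ and viewed, at most 10 in all, crops included, and the job is handed in when it is done.

```bash
ls; mkdir -p pics; python3 - <<'E'
from bench import ctrl,get_image
import cv2
print(ctrl.get_state())
for n in("top","side"):
    d=get_image(n); cv2.imwrite(f"pics/{n}0.png",d["pixels"][:,:,::-1]); print(n,d["fx"],d["fy"],d["cx"],d["cy"],d["T"])
E
```

```text
pics
{'time': 0.0, 'joint_positions': array([ 1.12011637,  0.32182605, -0.07008418,  1.45167078,  0.02259069,
        1.37078953, -0.0569388 ]), 'qd': array([ 0.00047793,  0.00059377,  0.00144171, -0.00023542,  0.00014592,
        0.00076545, -0.00063623]), 'joint_torque': array([ 7.56492573e-04, -4.91282737e+01, -4.03596517e-01, -3.12526882e+01,
       -6.42141444e-02,  4.38247737e-02,  1.70065991e-04]), 'position': array([ 0.29105833, -0.58057717,  0.22146164]), 'tool_rot': array([-3.05536275e+00, -7.23082562e-01,  8.24528129e-04]), 'ft_force': array([ 0.06612974,  0.3394544 , -0.03248656]), 'torque': array([ 0.03655965, -0.0056703 , -0.01393397]), 'grip_force': 0.0, 'grip_width': 0.9980249123061122}
top 364.8248772298647 364.8248772298647 249.9098535339365 191.9850792956262 [[-0.01791966 -0.98300362  0.18270954  0.35087819]
 [-0.99980745  0.01907881  0.00458831 -0.02407929]
 [-0.00799621 -0.18259214 -0.98315623  1.20906841]
 [ 0.          0.          0.          1.        ]]
side 374.10669565198043 374.10669565198043 252.97573564748936 195.07858667111944 [[-0.84869228 -0.41160297  0.33212108  0.13754584]
 [-0.52883863  0.65193989 -0.54341889  0.59789066]
 [ 0.00714985 -0.63683387 -0.7709679   1.00919998]
 [ 0.          0.          0.          1.        ]]
```

View pics/top0.png

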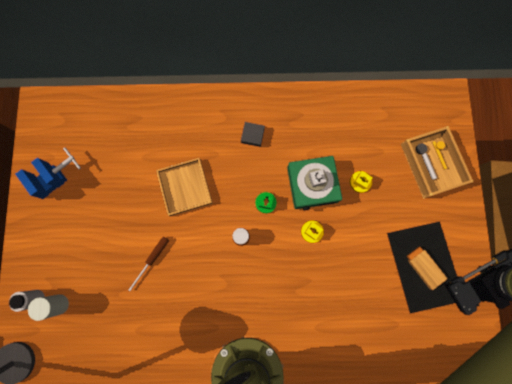

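View pics/side0.png

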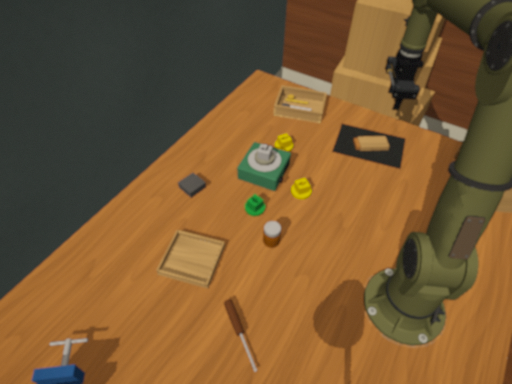

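The top view shows the grinder with the grey wheel at about (318,179), the empty tray at (185,187), the jar at (241,236) and the block at (253,134). The yellow and green look-alikes sit around the grinder. The side view shows the grinder at (264,163) and the tray at (193,257). I'll enlarge the grinder and tray.

```bash
python3 - <<'E'
import cv2,numpy as np
t=cv2.imread("pics/top0.png");s=cv2.imread("pics/side0.png")
a=cv2.resize(t[150:215,280:350],(400,371),interpolation=cv2.INTER_CUBIC)
a=cv2.resize(t[148:213,280:345],(390,390),interpolation=cv2.INTER_CUBIC)
b=cv2.resize(s[135:200,230:295],(390,390),interpolation=cv2.INTER_CUBIC)
cv2.imwrite("pics/c1.png",np.hstack([a,b]))
a=cv2.resize(t[153:218,152:217],(390,390),interpolation=cv2.INTER_CUBIC)
b=cv2.resize(t[163:195,303:335],(390,390),interpolation=cv2.INTER_CUBIC)
cv2.imwrite("pics/c2.png",np.hstack([a,b]))
E
```

```text
(no output)
```

View pics/c1.png

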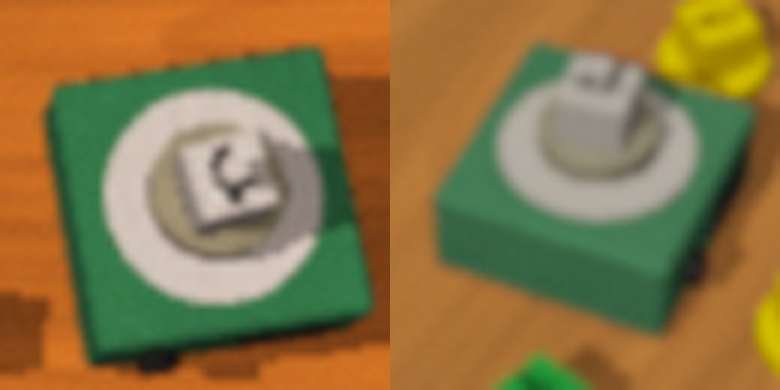

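View pics/c2.png

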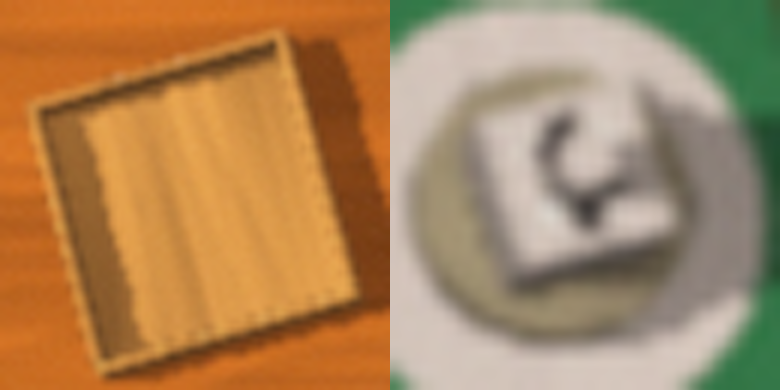

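c1 and c2 show the grinder's housing and the wheel's hub, a white square with a dark bore ring. In c2 the hub's top corners are at roughly (478,122), (638,80), (682,222) and (515,265). The tray's rim corners in c2 are at (32,105), (283,32), (357,295) and (103,372).

```bash
cat > h.py <<'E'
import numpy as np
from scipy.spatial.transform import Rotation as R
K={"top":(364.825,249.91,191.985,np.array([[-0.01791966,-0.98300362,0.18270954,0.35087819],[-0.99980745,0.01907881,0.00458831,-0.02407929],[-0.00799621,-0.18259214,-0.98315623,1.20906841]])),
"side":(374.107,252.976,195.079,np.array([[-0.84869228,-0.41160297,0.33212108,0.13754584],[-0.52883863,0.65193989,-0.54341889,0.59789066],[0.00714985,-0.63683387,-0.7709679,1.00919998]]))}
def pt(n,u,v,z):
    f,cx,cy,T=K[n]; d=T[:,:3]@np.array([(u-cx)/f,(v-cy)/f,1]); return (T[:,3]+d*(z-T[2,3])/d[2])[:2]
def px(n,p):
    f,cx,cy,T=K[n]; c=T[:,:3].T@(np.array(p)-T[:,3]); return c[0]/c[2]*f+cx,c[1]/c[2]*f+cy
def ang(P):
    a=[]
    for i in range(4):
        d=P[(i+1)%4]-P[i]; a.append((np.degrees(np.arctan2(d[1],d[0]))+45)%90-45); print(" len",np.hypot(*d).round(4),a[-1].round(1))
E
python3 - <<'E'
from h import *
from bench import ctrl
np.set_printoptions(precision=4,suppress=True)
s=390/32
P=np.array([pt("top",303+u/s,163+v/s,.121) for u,v in[(478,122),(638,80),(682,222),(515,265)]]);print("hub top",P.mean(0));ang(P)
P=np.array([pt("top",280+u/6,148+v/6,.070) for u,v in[(50,88),(320,48),(372,305)]]);print("housing",(P[0]+P[2])/2,P)
print("disc",pt("top",303+552/s,163+202/s,.089))
P=np.array([pt("side",230+u/6,135+v/6,.070) for u,v in[(145,42),(365,110),(272,278),(45,200)]]);print("housing side",P.mean(0));ang(P)
P=np.array([pt("top",152+u/6,153+v/6,.026) for u,v in[(32,105),(283,32),(357,295),(103,372)]]);print("tray",P.mean(0));ang(P)
P=np.array([pt("side",u,v,.026) for u,v in[(180,230),(226,237),(209,284),(160,268)]]);print("tray side",P.mean(0))
r=R.from_rotvec(ctrl.get_state()["tool_rot"]).as_matrix();print(r)
E
```

```text
hub top [ 0.5933 -0.3264]
 len 0.042 13.8
 len 0.0376 12.9
 len 0.0435 13.5
 len 0.0374 10.6
housing [ 0.5956 -0.2267] [[ 0.6562 -0.1442]
 [ 0.6755 -0.2902]
 [ 0.5349 -0.3092]]
disc [ 0.5926 -0.328 ]
housing side [ 0.591 -0.219]
 len 0.1441 7.9
 len 0.1479 7.7
 len 0.1417 7.2
 len 0.1463 8.6
tray [0.5943 0.1985]
 len 0.145 15.7
 len 0.1555 15.5
 len 0.1439 16.0
 len 0.1564 16.0
tray side [0.5903 0.1948]
[[ 0.8939  0.4483 -0.0009]
 [ 0.4483 -0.8939  0.0015]
 [-0.0001 -0.0017 -1.    ]]
```

```bash
python3 - <<'E'
from h import *
np.set_printoptions(precision=4,suppress=True)
s=390/32
P=np.array([pt("top",303+(u-390)/s,163+v/s,.121) for u,v in[(478,122),(638,80),(682,222),(515,265)]]);print("hub top",P.mean(0));ang(P)
print("disc",pt("top",303+(552-390)/s,163+202/s,.089))
for z,n in((.121,"hub"),):
  u,v=px("side",[*P.mean(0),z]);print((u-230)*6+390,(v-135)*6)
E
```

```text
hub top [ 0.5952 -0.229 ]
 len 0.0419 13.9
 len 0.0378 13.8
 len 0.0434 13.5
 len 0.0375 11.5
disc [ 0.5946 -0.2278]
602.090942187842 78.10129750479791
```

```bash
python3 -m crank '[[[30,-13,0,0,-1],[30,-13,0,0,-1],[30,-13,0,0,-1],[30,-13,0,0,-1],[30,-13,0,0,-1],[30,-13,0,0,-1],[30,-13,0,0,-1]]]' 15;python3 -m crank '[[[30,-13,0,0,-1],[30,-13,0,0,-1],[30,-13,0,0,-1],[30,-13,0,0,-1],[30,-13,0,0,-1],[30,-13,0,0,-1],[0,0,0,0.08,-1],[0,0,0,0.08,-1],[0,0,0,0.07,-1],[0,0,0,0,-1]]]'
cat > rem.py <<'E'
import sys
from h import *
from bench import ctrl
s=ctrl.get_state(); r=R.from_rotvec(s["tool_rot"]).as_matrix()
t=np.array([float(a) for a in sys.argv[1:4]])
np.set_printoptions(precision=4,suppress=True)
print("tool-axes mm to go",r.T@(t-s["position"])*1e3,"yaw x deg",np.degrees(np.arctan2(r[1,0],r[0,0])),s["position"],s["ft_force"],s["torque"],s["joint_positions"][6])
E
python3 rem.py .594 -.228 .15
```

```text
time: 0.68
position: [0.4388, -0.4041, 0.2221]
tool_rot: [-3.057, -0.723, 0.001]
ft_force: [-0.3, -0.1, 1.2]
grip_width: 0.997
grip_force: 0.0
time: 1.52
position: [0.564, -0.2549, 0.2219]
tool_rot: [-3.12, -0.366, 0.002]
ft_force: [-0.5, -0.0, 0.5]
grip_width: 1.0
grip_force: 0.0
tool-axes mm to go [ 35.4319 -19.1919  71.9046] yaw x deg 13.3830195620746 [ 0.564  -0.2549  0.2219] [-0.4956 -0.0188  0.453 ] [ 0.0264 -0.0299  0.0019] -1.0135517730504513
```

```bash
python3 -m crank '[[[18,-10,10,0,-1],[17.5,-9,10,0,-1],[0,0,20,0,-1],[0,0,10,0,-1],[0,0,0,0,-1]]]'
python3 rem.py .594 -.228 .094
python3 - <<'E'
from bench import get_image
from h import *
import cv2
d=get_image("side")["pixels"][:,:,::-1];e=get_image("top")["pixels"][:,:,::-1]
a=cv2.resize(d[110:190,225:305],(395,395),interpolation=cv2.INTER_CUBIC);b=cv2.resize(e[148:213,280:345],(395,395),interpolation=cv2.INTER_CUBIC)
cv2.imwrite("pics/c3.png",np.hstack([a,b]))
E
```

```text
time: 1.93
position: [0.592, -0.2283, 0.1691]
tool_rot: [-3.117, -0.369, 0.009]
ft_force: [-0.2, 0.5, -0.2]
grip_width: 1.002
grip_force: 0.0
tool-axes mm to go [ 2.3875  0.3711 75.0801] yaw x deg 13.517433753338151 [ 0.592  -0.2283  0.1691] [-0.2368  0.5367 -0.2309] [0.0128 0.0283 0.0862] -1.0840820066093864
```

View pics/c3.png

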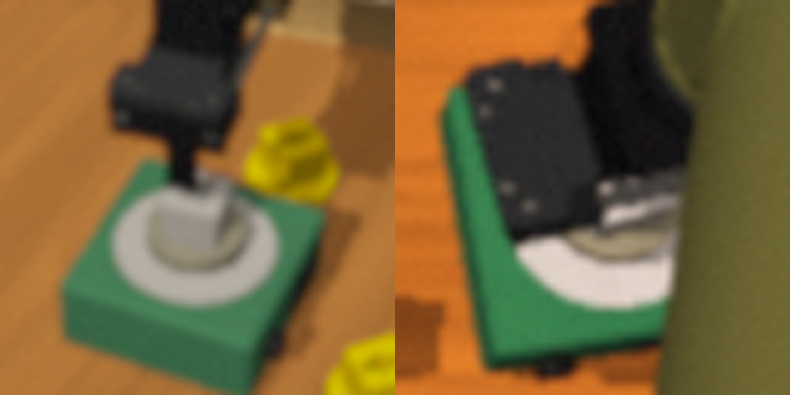

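The fingers straddle the hub: in c3 the near finger is at (182,165) and the hub at (205,200). I'll descend and close gently.

```bash
python3 -m crank '[[[1,0,20,0,-1],[1,0,20,0,-1],[0,0,20,0,-1],[0,0,8,0,-1],[0,0,5,0,-1],[0,0,0,0,-1],[0,0,0,0,-1]]]' 6
python3 rem.py .594 -.228 .094
python3 -m crank '[[[0,0,0,0,0.1],[0,0,0,0,0.1],[0,0,0,0,0.1],[0,0,0,0,0.1],[0,0,0,0,0.3],[0,0,0,0,0.3],[0,0,0,0,0.3],[0,0,0,0,0.3]]]' 6
python3 rem.py .594 -.228 .094
```

```text
time: 2.62
position: [0.5969, -0.2285, 0.1009]
tool_rot: [3.119, 0.367, 0.003]
ft_force: [0.6, 0.5, 0.6]
grip_width: 1.001
grip_force: 0.0
tool-axes mm to go [-2.736  -1.2048  6.893 ] yaw x deg 13.43523660854959 [ 0.5969 -0.2285  0.1009] [0.6388 0.5434 0.6393] [ 0.0315 -0.0105  0.0022] -1.102295128597355
time: 3.28
position: [0.5962, -0.228, 0.0995]
tool_rot: [3.12, 0.368, -0.0]
ft_force: [0.6, 0.4, 0.2]
grip_width: 0.478
grip_force: 0.0
tool-axes mm to go [-2.1696 -0.5031  5.5092] yaw x deg 13.453340843268819 [ 0.5962 -0.228   0.0995] [0.6257 0.4485 0.1762] [-0.0092  0.0162 -0.0091] -1.1025296771966235
```

```bash
python3 -m crank '[[[-2,0,5,0,0.0],[0,0,0,0,0.3],[0,0,0,0,0.3],[0,0,0,0,1],[0,0,0,0,1],[0,0,0,0,1],[0,0,0,0,1],[0,0,0,0,1]]]' 6
python3 rem.py .594 -.228 .094
```

```text
time: 3.95
position: [0.5941, -0.2284, 0.0942]
tool_rot: [-3.12, -0.368, 0.001]
ft_force: [0.1, -0.6, -4.7]
grip_width: 0.461
grip_force: 6.0
tool-axes mm to go [-0.0373 -0.4154  0.2203] yaw x deg 13.454272382954963 [ 0.5941 -0.2284  0.0942] [ 0.0576 -0.5966 -4.7431] [-0.0073 -0.0088 -0.0089] -1.101578458731902
```

```bash
python3 -m crank '[[[0,0,0,0,1],[0,0,0,0,1],[0,0,0,0,1]]]' 25
cat > f.py <<'E'
from h import *
from bench import ctrl
s=ctrl.get_state(); r=R.from_rotvec(s["tool_rot"]).as_matrix()
print("F tool",(r.T@s["ft_force"]).round(1),"Tz",s["torque"].round(2),"p",(s["position"]*1e3).round(1),"p_tool",(r.T@s["position"]*1e3).round(1),"yaw",np.degrees(np.arctan2(r[1,0],r[0,0])).round(1),"w",s["grip_width"].round(3),s["grip_force"],"q7",s["joint_positions"][6].round(2))
E
python3 f.py
python3 -m crank '[[[1,0,0,0,1],[1,0,0,0,1],[0,0,0,0,1],[0,0,0,0,1]]]' >/dev/null; python3 f.py
python3 -m crank '[[[-2,0,0,0,1],[-2,0,0,0,1],[0,0,0,0,1],[0,0,0,0,1]]]'>/dev/null; python3 f.py
```

```text
time: 4.2
position: [0.5943, -0.2284, 0.0945]
tool_rot: [3.12, 0.368, -0.0]
ft_force: [0.0, -0.2, -4.0]
grip_width: 0.459
grip_force: 24.9Traceback (most recent call last):
  File "f.py", line 4, in <module>
    print("F tool",(r.T@s["ft_force"]).round(1),"Tz",s["torque"].round(2),"p",(s["position"]*1e3).round(1),"p_tool",(r.T@s["position"]*1e3).round(1),"yaw",np.degrees(np.arctan2(r[1,0],r[0,0])).round(1),"w",s["grip_width"].round(3),s["grip_force"],"q7",s["joint_positions"][6].round(2))
                                                                                                                                                                                                              ^^^^^^^^^^^^^^^^^^^^^
AttributeError: 'float' object has no attribute 'round'
Traceback (most recent call last):
  File "f.py", line 4, in <module>
    print("F tool",(r.T@s["ft_force"]).round(1),"Tz",s["torque"].round(2),"p",(s["position"]*1e3).round(1),"p_tool",(r.T@s["position"]*1e3).round(1),"yaw",np.degrees(np.arctan2(r[1,0],r[0,0])).round(1),"w",s["grip_width"].round(3),s["grip_force"],"q7",
[... 257 characters left out ...]
^^^^
AttributeError: 'float' object has no attribute 'round'
Traceback (most recent call last):
  File "f.py", line 4, in <module>
    print("F tool",(r.T@s["ft_force"]).round(1),"Tz",s["torque"].round(2),"p",(s["position"]*1e3).round(1),"p_tool",(r.T@s["position"]*1e3).round(1),"yaw",np.degrees(np.arctan2(r[1,0],r[0,0])).round(1),"w",s["grip_width"].round(3),s["grip_force"],"q7",s["joint_positions"][6].round(2))
                                                                                                                                                                                                              ^^^^^^^^^^^^^^^^^^^^^
AttributeError: 'float' object has no attribute 'round'
```

Now at commanded −2 relative to the grasp.

```bash
sed -i 's/s\["grip_width"\].round(3)/round(s["grip_width"],3)/' f.py; python3 f.py
python3 -m crank '[[[2,0,0,0,1],[0,0,0,0,1],[0,0,0,0,1]]]' >/dev/null; python3 f.py
python3 -m crank '[[[2,0,0,0,1],[0,0,0,0,1],[0,0,0,0,1]]]'>/dev/null; python3 f.py
python3 -m crank '[[[-2,2,0,0,1],[0,0,0,0,1],[0,0,0,0,1]]]'>/dev/null; python3 f.py
python3 -m crank '[[[0,-4,0,0,1],[0,0,0,0,1],[0,0,0,0,1]]]'>/dev/null; python3 f.py
python3 -m crank '[[[0,2,0,0,1],[0,0,0,0,1],[0,0,0,0,1]]]'>/dev/null; python3 f.py
```

```text
F tool [0.2 0.1 4.1] Tz [ 0.03  0.06 -0.03] p [ 592.5 -229.2   94.7] p_tool [523.1 360.7 -94.2] yaw 13.4 w 0.46 24.922361774370074 q7 -1.1
F tool [-0.6 -0.1  4.3] Tz [ 0.07  0.04 -0.01] p [ 594.7 -228.3   94.6] p_tool [525.2 360.5 -94.4] yaw 13.5 w 0.458 24.922393653541803 q7 -1.1
F tool [-1.3 -0.9  4.2] Tz [0.22 0.39 0.03] p [ 595.8 -227.7   94.3] p_tool [526.3 360.1 -95.1] yaw 13.5 w 0.461 24.923122124746442 q7 -1.1
F tool [-0.6 -3.2  5.8] Tz [ 0.79  0.2  -0.04] p [ 594.9 -229.1   94.3] p_tool [525.1 361.5 -94.7] yaw 13.5 w 0.456 24.922355767339468 q7 -1.1
F tool [ 0.9 -0.1  3.8] Tz [0.   0.06 0.02] p [ 594.  -227.3   94.9] p_tool [525.  359.2 -94.1] yaw 13.4 w 0.458 24.92241016589105 q7 -1.1
F tool [0.2 0.1 4.2] Tz [-0.02 -0.01  0.  ] p [ 594.4 -228.9   94.7] p_tool [525.  360.7 -94.4] yaw 13.4 w 0.456 24.92249325849116 q7 -1.1
```

```bash
python3 -m crank '[[[-0.8,-0.5,-1,0,1],[0,0,-1,0,1],[0,0,0,0,1],[0,0,0,0,1]]]' >/dev/null; python3 f.py
python3 -m crank '[[[0,0,-1,0,1],[0,0,-1,0,1],[0,0,0,0,1],[0,0,0,0,1]]]'>/dev/null; python3 f.py
python3 -m crank '[[[0,0,-1,0,1],[0,0,-1,0,1],[0,0,0,0,1],[0,0,0,0,1]]]'>/dev/null; python3 f.py
```

```text
F tool [-0.2  0.   5. ] Tz [-0.05  0.06 -0.02] p [ 593.3 -228.2   96.5] p_tool [523.9 360.  -96.6] yaw 13.5 w 0.456 24.922371651045978 q7 -1.1
F tool [ 1.3  0.6 10.1] Tz [-0.19 -0.24 -0.02] p [ 593.1 -228.2   97.8] p_tool [523.7 359.8 -98.4] yaw 13.5 w 0.458 24.921829062514007 q7 -1.1
F tool [ 2.1  2.2 13.2] Tz [-0.2  -0.28 -0.02] p [ 593.  -228.2  100. ] p_tool [ 523.6  359.8 -100.6] yaw 13.4 w 0.455 24.92175801191479 q7 -1.1
```

```bash
python3 -m crank '[[[0.5,0.5,0,-0.06,1],[0,0,0,-0.06,1],[0,0,0,0,1]]]' >/dev/null; python3 f.py
python3 -m crank '[[[0,0,0,-0.06,1],[0,0,0,-0.06,1],[0,0,0,0,1]]]'>/dev/null; python3 f.py
```

```text
F tool [-0.4 -0.  12.7] Tz [-0.09  0.02  0.03] p [ 593.2 -228.3   99.9] p_tool [ 476.2  420.7 -101.2] yaw 20.4 w 0.456 24.925915226340294 q7 -0.98
F tool [-1.   0.2 13.6] Tz [-0.13  0.05  0.01] p [ 593.3 -228.4  100. ] p_tool [ 423.2  474.2 -101.1] yaw 27.2 w 0.457 24.926884663291276 q7 -0.87
```

```bash
echo '
import sys; F=r.T@s["ft_force"]; sys.exit(int(F[2]<10 or F[2]>17 or np.hypot(*F[:2])>5 or abs(s["torque"][2])>.25))' >> f.py
python3 -m crank '[[[0,0,0,-0.05,1],[0,0,0,-0.05,1],[0,0,0,0,1]]]' >/dev/null; python3 f.py && python3 -m crank '[[[0,0,0,-0.05,1],[0,0,0,-0.05,1],[0,0,0,0,1]]]' >/dev/null && python3 f.py && python3 -m crank '[[[0,0,0,-0.05,1],[0,0,0,-0.05,1],[0,0,0,0,1]]]' >/dev/null && python3 f.py && python3 -m crank '[[[0,0,0,-0.05,1],[0,0,0,-0.05,1],[0,0,0,0,1]]]' >/dev/null && python3 f.py
```

```text
F tool [-0.7  0.6 13.2] Tz [-0.12  0.04  0.04] p [ 593.4 -228.4  100.1] p_tool [ 374.5  513.6 -101. ] yaw 32.8 w 0.459 24.9239962734282 q7 -0.78
F tool [-1.1  0.1 12.2] Tz [-0.07  0.09  0.02] p [ 593.5 -228.4  100.3] p_tool [ 321.7  548.5 -101. ] yaw 38.6 w 0.457 24.922599205747247 q7 -0.68
F tool [-1.9 -0.9 12.1] Tz [0.05 0.29 0.01] p [ 593.4 -228.4  100.3] p_tool [ 265.5  577.5 -101.3] yaw 44.3 w 0.455 24.91785349790007 q7 -0.59
F tool [ 0.3 -1.2  5.4] Tz [ 0.13  0.27 -0.  ] p [ 595.4 -228.7  102.3] p_tool [ 207.8  603.3 -100.3] yaw 50.0 w 0.461 24.92603132966906 q7 -0.49
```

The pull dropped from 12.1 N to 5.4 N, close to the wheel's weight alone, so the key is in the keyways. I'll stop turning and lift a little.

```bash
sed -i '$d' f.py; echo '
import sys; F=r.T@s["ft_force"]; sys.exit(int(F[2]>9 or np.hypot(*F[:2])>4))' >> f.py
python3 -m crank '[[[0,0,0,0,1],[0,0,-1,0,1],[0,0,-1,0,1],[0,0,0,0,1]]]' >/dev/null; python3 f.py && python3 -m crank '[[[0,0,-2,0,1],[0,0,-2,0,1],[0,0,0,0,1]]]' >/dev/null && python3 f.py && python3 -m crank '[[[0,0,-2,0,1],[0,0,-2,0,1],[0,0,0,0,1]]]' >/dev/null && python3 f.py  && python3 -m crank '[[[0,0,-2,0,1],[0,0,-2,0,1],[0,0,0,0,1]]]' >/dev/null && python3 f.py
```

```text
F tool [ 0.6 -0.2  4.3] Tz [-0.07 -0.01  0.02] p [ 594.9 -228.7  103.7] p_tool [ 206.7  603.2 -102.2] yaw 50.1 w 0.459 24.92240614257753 q7 -0.49
F tool [0.9 0.3 3.8] Tz [-0.04 -0.03  0.05] p [ 594.5 -228.7  107.3] p_tool [ 205.9  602.9 -106.5] yaw 50.1 w 0.459 24.922585655003786 q7 -0.49
F tool [-0.5 -0.6  4.2] Tz [-0.04 -0.01  0.04] p [ 594.3 -228.6  111.1] p_tool [ 205.7  602.7 -110.6] yaw 50.1 w 0.46 24.922403851523995 q7 -0.49
F tool [0.  1.3 3.6] Tz [-0.04 -0.06 -0.03] p [ 594.3 -228.6  115.1] p_tool [ 205.7  602.7 -114.6] yaw 50.1 w 0.462 24.92243559099734 q7 -0.49
```

```bash
python3 -m crank '[[[0,0,-4,0,1],[0,0,-4,0,1],[0,0,-4,0,1],[0,0,0,0,1]]]' >/dev/null; python3 f.py && python3 -m crank '[[[0,0,-5,0,1],[0,0,-5,0,1],[0,0,-5,0,1],[0,0,0,0,1]]]' >/dev/null && python3 f.py && python3 -m crank '[[[0,0,-5,0,1],[0,0,-5,0,1],[0,0,-5,0,1],[0,0,0,0,1]]]' >/dev/null && python3 f.py  && python3 -m crank '[[[0,0,-8,0,1],[0,0,-8,0,1],[0,0,-8,0,1],[0,0,0,0,1],[0,0,0,0,1]]]' >/dev/null && python3 f.py; python3 rem.py .593 .197 .18
```

```text
F tool [0.1 0.8 2.8] Tz [ 0.   -0.04  0.03] p [ 594.7 -228.6  128. ] p_tool [ 205.9  603.1 -126.8] yaw 50.1 w 0.459 24.92240936961025 q7 -0.48
F tool [0.7 0.6 4.6] Tz [-0.01 -0.1   0.  ] p [ 594.7 -228.6  143.2] p_tool [ 206.   603.3 -141.9] yaw 50.1 w 0.454 24.922470948658884 q7 -0.48
F tool [0.2 0.6 4.3] Tz [-0.06 -0.1   0.03] p [ 594.7 -228.6  158.1] p_tool [ 205.9  603.2 -156.8] yaw 50.1 w 0.457 24.922379655763507 q7 -0.48
F tool [-1.  -0.5  4.3] Tz [ 0.01 -0.05 -0.04] p [ 594.6 -228.6  181.6] p_tool [ 205.8  603.3 -180.4] yaw 50.1 w 0.455 24.922440452501178 q7 -0.47
tool-axes mm to go [ 325.6155 -274.142     1.2963] yaw x deg 50.12391126769528 [ 0.5946 -0.2286  0.1816] [-0.9829 -0.4721 -4.2739] [ 0.0145 -0.0502 -0.0416] -0.47147867348049366
```

```bash
python3 -m crank '[[[12,-10,0,0,1],[22,-18.5,0,0,1],[22,-18.5,0,0,1],[22,-18.5,0,0,1],[22,-18.5,0,0,1],[22,-18.5,0,0,1],[22,-18.5,0,0,1],[22,-18.5,0,0,1]]]' >/dev/null
python3 -m crank '[[[22,-18.5,0,0,1],[22,-18.5,0,0,1],[22,-18.5,0,0,1],[22,-18.5,0,0,1],[22,-18.5,0,0,1],[22,-18.5,0,0,1],[22,-18.5,0,0,1],[12,-10,0,0,1],[0,0,0,0,1],[0,0,0,0,1]]]'
python3 rem.py .593 .197 .05
```

```text
time: 12.62
position: [0.5915, 0.2072, 0.18]
tool_rot: [-2.843, -1.336, 0.002]
ft_force: [-0.4, -0.8, -3.5]
grip_width: 0.459
grip_force: 24.9
tool-axes mm to go [ -6.8142   7.8172 130.025 ] yaw x deg 50.33279114026088 [0.5915 0.2072 0.18  ] [-0.3988 -0.8084 -3.5169] [-0.0973 -0.0058 -0.0539] -1.2255433549742045
```

```bash
python3 -m crank '[[[-7,8,20,0,1],[0,0,25,0,1],[0,0,25,0,1],[0,0,25,0,1],[0,0,20,0,1],[0,0,10,0,1],[0,0,0,0,1],[0,0,0,0,1]]]'
python3 rem.py .593 .197 .026
python3 - <<'E'
from bench import get_image
from h import *
import cv2
d=get_image("side")["pixels"][:,:,::-1]
cv2.imwrite("pics/c4.png",cv2.resize(d[200:300,140:240],(600,600),interpolation=cv2.INTER_CUBIC))
E
```

```text
time: 13.28
position: [0.5946, 0.1938, 0.0556]
tool_rot: [2.846, 1.329, -0.001]
ft_force: [-0.6, 0.2, -3.8]
grip_width: 0.454
grip_force: 24.9
tool-axes mm to go [ 1.4051 -3.3115 29.6444] yaw x deg 50.0564535568021 [0.5946 0.1938 0.0556] [-0.5696  0.2168 -3.8296] [-0.0364 -0.0706  0.0243] -1.2600454903167109
```

View pics/c4.png

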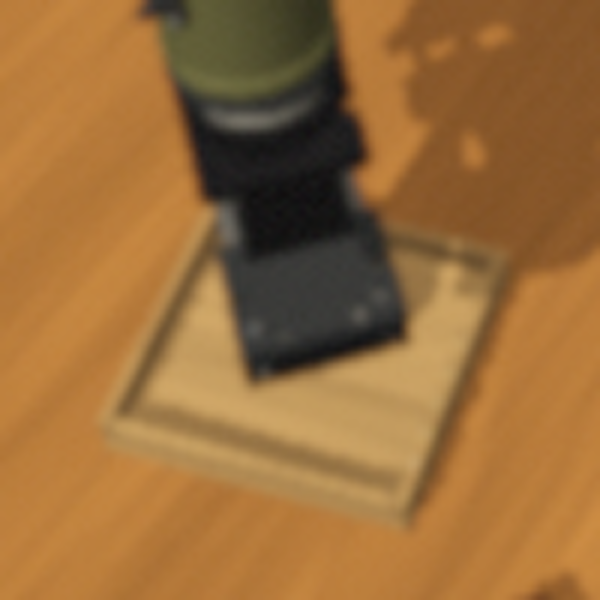

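The gripper, at about (310,300) in c4, is over the middle of the tray. I'll lower until I feel the floor.

```bash
python3 -m crank '[[[0,0,8,0,1],[0,0,8,0,1],[0,0,6,0,1],[0,0,3,0,1],[0,0,0,0,1],[0,0,0,0,1]]]' >/dev/null; python3 f.py
python3 -m crank '[[[0,0,1.5,0,1],[0,0,1.5,0,1],[0,0,0,0,1],[0,0,0,0,1]]]' >/dev/null; python3 f.py
```

```text
F tool [-0.5 -0.6  3.6] Tz [-0.02 -0.02 -0.01] p [594.2 194.6  30.2] p_tool [530.3 331.3 -30.6] yaw 50.1 w 0.456 24.922372698783875 q7 -1.27
F tool [ 0.  -0.4  3.8] Tz [-0.   -0.11  0.01] p [594.4 194.7  27.6] p_tool [530.5 331.4 -27.6] yaw 50.1 w 0.458 24.92235786281526 q7 -1.28
```

```bash
python3 -m crank '[[[0,0,1,0,1],[0,0,0.5,0,1],[0,0,0,0,1],[0,0,0,0,1]]]' >/dev/null; python3 f.py
python3 -m crank '[[[0,0,1,0,1],[0,0,0.5,0,1],[0,0,0,0,1],[0,0,0,0,1]]]' >/dev/null; python3 f.py
```

```text
F tool [0.3 0.2 3.5] Tz [-0.03 -0.03  0.04] p [594.4 194.6  26. ] p_tool [530.4 331.3 -26.1] yaw 50.1 w 0.456 24.92266310378909 q7 -1.28
F tool [-0.8 -0.4  4.2] Tz [-0.07 -0.02  0.01] p [594.4 194.6  24.5] p_tool [530.5 331.4 -24.5] yaw 50.1 w 0.46 24.92223079316318 q7 -1.28
```

```bash
for i in 1; do python3 -m crank '[[[0,0,1,0,1],[0,0,0,0,1],[0,0,0,0,1]]]' >/dev/null; python3 f.py; python3 -m crank '[[[0,0,1,0,1],[0,0,0,0,1],[0,0,0,0,1]]]' >/dev/null; python3 f.py; done
```

```text
F tool [-3.9 -1.5 -5.3] Tz [-0.41  0.85 -0.04] p [594.5 194.7  24.5] p_tool [530.5 331.4 -24.4] yaw 50.1 w 0.457 24.92136272136122 q7 -1.28
F tool [ -6.1  -2.7 -11.7] Tz [-0.59  1.34 -0.01] p [594.5 194.7  24.4] p_tool [530.6 331.4 -24.4] yaw 50.1 w 0.457 24.924357463605702 q7 -1.28
```

The wheel is on the floor. I'll ease off and open.

```bash
python3 -m crank '[[[0,0,-1.3,0,1],[0,0,0,0,1],[0,0,0,0,1]]]' 5 >/dev/null; python3 f.py; python3 -m crank '[[[0,0,0,0,-0.1],[0,0,0,0,-0.3],[0,0,0,0,-0.5],[0,0,0,0,-0.5],[0,0,0,0,-0.5],[0,0,0,0,-0.5]]]'
python3 -m crank '[[[0,0,-5,0,-0.5],[0,0,-15,0,-0.5],[0,0,-25,0,-0.5],[0,0,-30,0,-0.5],[0,0,-30,0,-0.5],[0,0,-30,0,-0.5],[0,0,-30,0,-0.5]]]'
python3 -m crank '[[[-20,20,0,0,-0.5],[-20,20,0,0,-0.5],[-20,20,0,0,-0.5],[-20,20,0,0,-0.5],[-20,20,0,0,-0.5],[-20,20,0,0,-0.5],[-20,20,0,0,-0.5],[0,0,0,0,-0.5]]]'
python3 - <<'E'
from bench import get_image
from h import *
import cv2
d=get_image("side")["pixels"][:,:,::-1];e=get_image("top")["pixels"][:,:,::-1]
cv2.imwrite("pics/c5.png",np.hstack([cv2.resize(d[210:300,145:235],(395,395),interpolation=cv2.INTER_CUBIC),cv2.resize(e[153:218,152:217],(395,395),interpolation=cv2.INTER_CUBIC)]))
E
```

```text
F tool [-1.8 -1.5 -4.8] Tz [-0.23  0.49  0.06] p [594.8 194.8  24.4] p_tool [530.9 331.6 -23.8] yaw 50.1 w 0.465 4.993427834124304 q7 -1.28
time: 16.08
position: [0.5945, 0.1947, 0.0237]
tool_rot: [-2.846, -1.331, -0.0]
ft_force: [-0.3, -0.2, 0.6]
grip_width: 0.734
grip_force: 0.0
time: 16.67
position: [0.5942, 0.1947, 0.1908]
tool_rot: [2.845, 1.331, 0.001]
ft_force: [0.2, -0.4, -0.3]
grip_width: 0.753
grip_force: 0.0
time: 17.33
position: [0.6126, -0.0115, 0.1889]
tool_rot: [2.848, 1.315, -0.003]
ft_force: [0.2, -1.5, -0.8]
grip_width: 0.747
grip_force: 0.0
```

View pics/c5.png

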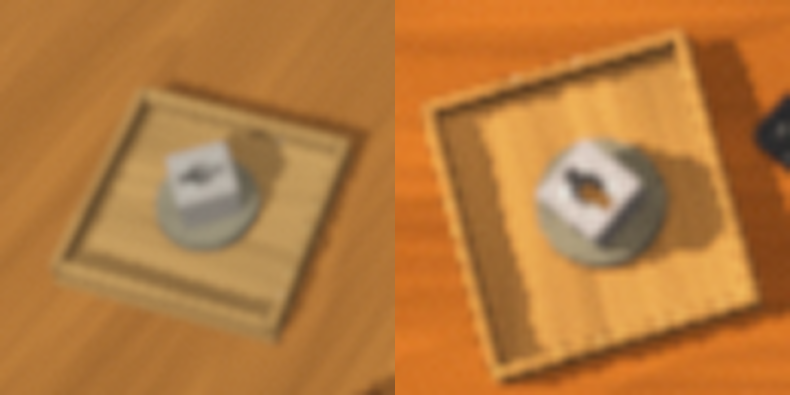

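The wheel stands flat and hub up at the centre of the tray, around (600,205) in c5, and the gripper is clear. I'll let the arm settle and hand in.

```bash
python3 -m crank '[[[0,0,0,0,-0.5],[0,0,0,0,-0.5],[0,0,0,0,-0.5]]]' >/dev/null; python3 -c "from bench import job; print(job.close_job())"
```

```text
the job is handed in; nothing more can be done
None
```

The wheel is off the spindle and stands flat, hub up, near the centre of the tray; the arm is clear and the job is handed in at about 18 s, though the hand-in returned no verdict.

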